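Draw a long scraper out of a half-covered utensil box

TASK

The long scraper lies in the wooden utensil box under a lid made of two boards, and it is longer than the opening. First slide the loose lid board (the one with a wooden pull) to the left until it sits flush against the fixed board, on which the match box lies, with no gap between them; then take the scraper by its handle, tilt it and draw it out slantwise through the opening that is left, without shifting the lid board. Finish while holding the scraper steady in the gripper, the whole of it well clear of the box, with its lowest point about 10 cm above the box top; leave everything else where it stands.

Things in the scene. Friction and masses are not known exactly. Their poses are not given: they have to be found in the camera images.
- utensil_box: Fixed light wood box, 196 (its x) x 356 (its y) x 68 mm high; origin at the centre of its underside, z up, long axis y about to the robot's left (within 0.2 rad). Walls 8, floor 6 mm thick; inside 180 x 340 mm. Ledges 8 mm wide along the long walls, tops at z = 58 mm, carry the loose board; 164 mm is free between them. 52 mm free height from floor to lid boards.
- fixed_board_edge (a point): Middle of the upper edge of the fixed lid board, at (0, 70, 68) mm in the box's frame, which the loose board must butt against. The fixed board (screwed on, 10 mm thick, top level with the rim) covers the box from y = +70 to +170 mm.
- opening (a point): Centre, at rim height, of the opening left once the loose board is flush: (0, -100, 68) mm in the box's frame; it then runs from y = -30 to -170 mm (the end wall, its rim at z = 68 mm), 140 mm long (y) and 164 mm wide (x), shorter than the scraper.
- lid_board: Loose light wood lid board, 175 (its x) x 100 (its y) x 10 mm, about 0.3 kg; origin under its centre, axes along the box's. It rests by its weight alone on the ledges, between the long walls (2.5 mm play each side), and slides along the box's y with 1 to 4 N. Starts 35 to 65 mm from the fixed board; flush, its centre is at y = +20 mm in the box's frame.
- lid_board_pull (a point): Centre of the pull on the loose lid board, 22 mm above the board's underside: a wooden bar 70 (x) x 16 (y) mm on the board's middle, from 10 to 30 mm above the underside.
- lid_corner_near (a point): Point on the loose lid board's +y edge (the one that meets the fixed board), 80 mm from its middle on the side nearer the robot, half way up its thickness.
- lid_corner_far (a point): Same, 80 mm from the middle on the far side.
- scraper: Scraper, 294 mm long, about 70 g, straight, 8 mm thick: orange blade 46 x 98 mm, black handle 20 mm wide, hole at its end. Origin mid blade tip; z runs to the handle end, x is the thickness, y the width. Starts flat on the box's floor along the box's y (within 0.04 rad), blade under the fixed board, handle to the box's -y end, its middle within 15 mm of the box's.
- scraper_grip (a point): Point on the axis of the scraper's handle, 230 mm from the blade tip: a good place to grip, across the 20 mm width; it lies in the opening once the lid board is flush.
- scraper_head_tip (a point): Tip of the blade, on the axis, 3 mm from the end.
- scraper_handle_end (a point): Handle end, on the axis, 292 mm from the blade tip.
- match_box: Match box, 36 x 56 x 17 mm, lying on the fixed lid board. To be left alone; origin under its centre.
- mug: White dotted mug, 82 x 114 x 91 mm, on the worktop to the right. To be left alone; origin under its centre.
- peeler: Dark blue vegetable peeler, 170 x 25 x 18 mm, lying on the worktop right of the box. To be left alone; origin under its centre.
- pepper_mill: Dark wooden pepper mill, 58 mm across, 170 mm high, behind the box. To be left alone; origin under its centre.
- egg_timer: Red and white egg timer, 65 x 65 x 57 mm, behind and right of the box. To be left alone; origin under its centre.
- jam_jar: Lidded glass jar, 70 x 70 x 85 mm, behind the box. To be left alone; origin under its centre.
- salt_shaker: Salt shaker, 44 mm across, 90 mm high, behind the box. To be left alone; origin under its centre.

How it is judged:
By the outcome, as a careful person would: the job done as asked, in the order asked, and still so for the second after the job is handed in, while the arm keeps its last pose, push and grip.
It also fails if it takes over 48 s, if anything falls off the work surface, if the arm or the gripper's body presses on something with over 40 N, if the wrist force passes 120 N, or if a joint passes its speed limit or range.

ROBOT

A 6-joint arm with a two-finger parallel gripper is mounted at the origin on a cart in front of the work surface, level with it; the furniture and walls round the work are solid. World frame = base frame: x ahead of the robot, y to its left, z up, the work surface at z = 0. Lengths are in mm, angles in rad, forces in N, time in s.
With the tool pointing down it reaches from about 275 to 825 mm from the base axis. Payload 4.9 kg.
Tool frame: the origin (TCP) lies at the very end of the fingers, on their centre line; the grasp point (between the pads) lies 19 mm behind it (manip.grip_point_offset is the distance from the TCP to the grasp point, in mm); z points along the fingers, y is the line along which they close (so a half turn about z gives the same grasp; the last joint's range is limited). The gripper opens to 85 mm and grips with 20 to 120 N. Pads are 22 mm wide; open, the fingers measure 114 mm over their backs; the gripper's body (76 mm by 85 mm) begins 54 mm behind the grasp point. The pads swing forward as they close: fully open they stand 13 mm farther back than shut.
Start: joints at [1.09, 0.326, -0.193, 1.052, 0, 1.437], TCP at [186.935, 517.276, 231.281] pointing down, gripper open.
Joint ranges: [-2.65, 2.65], [-0.97, 1.79], [-1.3, 1.35], [-1.93, 2.1], [-1.47, 1.37], [-3.14, 3.14]. Speed limits (rad/s): [2.57, 2.57, 3.14, 3.14, 3.14, 3.14].

INTERFACE

Orientations are given as a rotation vector (axis times angle).
In Python, from workcell import manip gives the robot as it stands. Calls block until the motion is done:
- manip.movep(position, orientation): joint-space move of the TCP to a pose.
- manip.line_to(position, ori=None, max_speed=150): straight line of the TCP; ori=None keeps the orientation; max_speed is the mean speed in mm/s.
- manip.goto_joints(angles): joint-space move.
- manip.release() and manip.grab(grip_force=None): open the fingers fully, or close them until they stop; grip_force is the grip in N (None keeps the last).
- manip.dwell(seconds).
- manip.inverse_kinematics(position, orientation): joint angles nearest the present ones, or None.
- manip.snapshot(name): name is "side" or "top"; returns (picture, depth): 384x512x3 uint8, red, green, blue; 384x512 float32, mm along the optical axis (not along the pixel's ray), 0 where there is no reading.
- manip.calibration(name): a dict with "camera_matrix" (3x3 intrinsics, pixels), "T" (4x4, takes a point from camera to world coordinates). Camera axes: x right, y down, z forward; pixel columns grow to the right and rows downward; lengths in mm; the calibration is good to about 2 mm. A picture is of the moment at which its call begins. calibration takes no time and is no camera call.
A pose or a line that the arm cannot do raises manip.PlanningError and nothing moves.
- manip.sign_off(): hands the job in; it is judged then, once.
Readings, each from a call of its own:
- manip.current_time_s(): time.
- manip.current_joints(): joint angles.
- manip.current_qvel(): joint speeds.
- manip.current_effort(): joint torques, N m.
- manip.current_eef_pos(): TCP position.
- manip.current_tcp_rot(): TCP orientation.
- manip.current_force(): force on the tool from outside, world axes, zero at the start.
- manip.current_ft_torque(): the same for the moment, N m.
- manip.current_finger_gap(): opening from 0.0 (shut) to 1.0 (fully open).
- manip.current_grip_force(): force on a finger pad.
Only numpy, scipy, OpenCV 4.12 (cv2) and the standard library are available. Lean on these libraries where they do the work, as an engineer would, in place of code of your own. Each camera call takes 0.05 s, during which the arm holds its last target. There are 200 camera calls.

## Working session

There is one attempt and no reset: what is moved stays moved. The work goes in short steps, each a Python script; the robot and the scene stay as the last script left them, time stands still between calls to the robot, and variables do not carry over. Pictures are saved under pics/ and viewed, at most 10 in all, crops included, and the job is handed in when it is done.

```bash
mkdir -p pics
python3 - <<'E'
from workcell import manip
import cv2,numpy as np
for n in("top","side"):
    p,d=manip.snapshot(n); cv2.imwrite(f"pics/{n}0.png",p[:,:,::-1]); np.savez(f"{n}0.npz",p=p,d=d)
    c=manip.calibration(n); print(n,np.round(c["camera_matrix"],1).tolist(),np.round(c["T"],3).tolist())
print(manip.current_time_s(),manip.current_tcp_rot(),manip.grip_point_offset)
E
```

```text
top [[350.1, 0.0, 254.5], [0.0, 350.1, 197.3], [0.0, 0.0, 1.0]] [[0.097, -0.974, 0.204, 370.239], [-0.995, -0.096, 0.018, -78.589], [0.002, -0.205, -0.979, 1068.888], [0.0, 0.0, 0.0, 1.0]]
side [[355.5, 0.0, 255.9], [0.0, 355.5, 196.7], [0.0, 0.0, 1.0]] [[0.965, -0.104, 0.242, 259.0], [-0.263, -0.342, 0.902, -1214.873], [-0.011, -0.934, -0.357, 544.128], [0.0, 0.0, 0.0, 1.0]]
0.1 [-5.41942408e-01 -3.09400480e+00  2.37361749e-03] 18.700000000000003
```

View pics/top0.png

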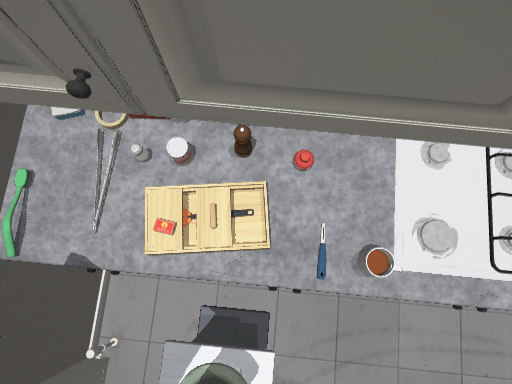

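View pics/side0.png

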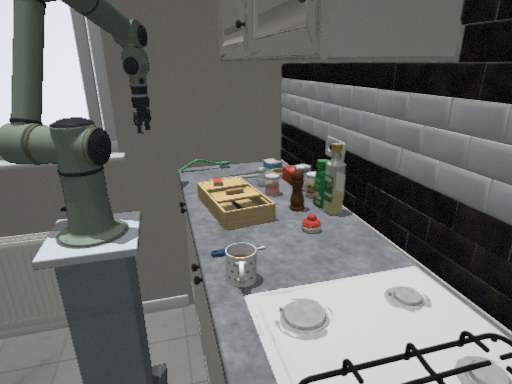

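The top picture shows the box with corners at about (145,187), (268,181), (270,249), (146,254). The loose board is around x 197–230 with its pull at (213,215). The handle is visible at (243,212), the orange blade in the gap at (188,216), and the match box at (165,227). In the side picture the box is at (235,200).

```bash
cat > h.py <<'E'
import numpy as np,cv2
from workcell import manip
def cloud(n,d):
    c=manip.calibration(n);K=np.array(c["camera_matrix"]);T=np.array(c["T"])
    v,u=np.indices(d.shape);r=np.stack([(u-K[0,2])/K[0,0],(v-K[1,2])/K[1,1],np.ones(d.shape)],-1)*d[...,None]
    return r@T[:3,:3].T+T[:3,3]
def ray(n,u,v,z):
    c=manip.calibration(n);K=np.array(c["camera_matrix"]);T=np.array(c["T"])
    r=T[:3,:3]@np.linalg.solve(K,[u,v,1.]);return T[:3,3]+r*(z-T[2,3])/r[2]
E
python3 - <<'E'
from h import *
f=np.load("top0.npz");p,d=f["p"],f["d"];P=cloud("top",d)
print("table z",np.median(P[150:170,215:225,2]),np.median(P[255:262,200:260,2]))
m=np.zeros(d.shape,bool);m[175:262,138:278]=1
top=m&(P[...,2]>55)&(P[...,2]<80)
n,l,s,_=cv2.connectedComponentsWithStats(top.astype(np.uint8));k=1+np.argmax(s[1:,4]);top=l==k
r=cv2.minAreaRect(P[top][:,:2].astype(np.float32));print(r,np.median(P[top][:,2]))
# via pixels contour, ray to z=68
ys,xs=np.nonzero(top);Q=np.array([ray("top",u,v,68)[:2] for u,v in zip(xs,ys)],np.float32);print(cv2.minAreaRect(Q))
def st(name,mk):
    q=P[mk];print(name,mk.sum(),np.round(np.median(q,0),1),np.round(q.min(0),1),np.round(q.max(0),1))
st("pull",m&(P[...,2]>80)&(np.indices(d.shape)[1]>195))
blk=m&(p.max(-1)<70)&(np.indices(d.shape)[1]>225);st("black",blk)
hi=d[0:130];print("cabinet z",np.round([P[60,300],P[20,300],P[110,300],P[125,400],P[60,100]],0).tolist())
for nm,(u,v) in dict(mill=(242,133),jar=(178,145),shaker=(138,149),timer=(304,158)).items():print(nm,np.round(P[v,u]))
c=cv2.resize(p[172:262,135:280],None,fx=5.5,fy=5.5,interpolation=cv2.INTER_CUBIC);cv2.imwrite("pics/c0.png",c[:,:,::-1])
E
```

```text
table z 1.0577058241923396 0.7923645457684643
((509.2139587402344, 73.22079467773438), (196.68536376953125, 355.5464172363281), 8.604538917541504) 68.57863862572697Traceback (most recent call last):
  File "<stdin>", line 9, in <module>
  File "h.py", line 8, in ray
    c=manip.calibration(n);K=np.array(c["camera_matrix"]);T=np.array(c["T"])
ValueError: time passes only in moves, steps and waits
```

Run:
```python
from h import *
f=np.load("top0.npz");p,d=f["p"],f["d"];P=cloud("top",d)
th=np.radians(8.6045);C=np.array([509.2,73.2]);R=np.array([[np.cos(th),-np.sin(th)],[np.sin(th),np.cos(th)]])
B=np.dstack([(P[...,:2]-C)@R,P[...,2]])
m=(abs(B[...,0])<98)&(abs(B[...,1])<178)
def st(name,mk):
    q=B[mk];print(name,mk.sum(),np.round(np.median(q,0),1),np.round(np.percentile(q,3,0),1),np.round(np.percentile(q,97,0),1))
st("pull",m&(B[...,2]>80)&(B[...,1]<50))
st("lid",m&(B[...,2]>62)&(B[...,2]<74)&(abs(B[...,0])<75)&(B[...,1]<65)&(B[...,1]>-160))
h=p.astype(int);inn=m&(abs(B[...,0])<80)&(B[...,2]<40)
st("black",inn&(p.max(-1)<70)&(B[...,1]<0))
st("orange",inn&(h[...,0]>150)&(h[...,2]<80)&(h[...,0]-h[...,1]>70)&(B[...,1]>0)&(B[...,1]<90))
st("match",m&(B[...,2]>78)&(B[...,1]>60))
print("cabinet",np.round([P[60,300],P[20,300],P[110,300],P[125,400],P[60,100]],0).tolist())
for nm,(u,v) in dict(mill=(242,133),jar=(178,145),shaker=(138,149),timer=(304,158)).items():print(nm,np.round(P[v,u]))
c=cv2.resize(p[172:262,135:280],None,fx=5.5,fy=5.5,interpolation=cv2.INTER_CUBIC);cv2.imwrite("pics/c0.png",c[:,:,::-1])
```

```text
pull 24234 [ 77.9 -69.1 731. ] [  56.8 -172.   573.2] [ 92.2  43.9 807.1]
lid 1631 [ -2.1 -23.3  68.8] [-70.8 -68.   65.4] [70.4 26.7 72.3]
black 40 [ 18.9 -78.3  15. ] [   6.5 -118.    11.4] [ 24.7 -68.6  18.3]
orange 78 [12.2 71.2 14.5] [-10.6  59.4  11.2] [32.9 77.7 17.9]
match 3887 [ 93.5  77.8 703.9] [-25.8  61.3  86.4] [ 97.3 120.  787.9]
cabinet [[591.0, -106.0, 738.0], [592.0, -98.0, 796.0], [593.0, -121.0, 619.0], [591.0, -264.0, 606.0], [594.0, 125.0, 699.0]]
mill [738. -10. 158.]
jar [710. 180.  87.]
shaker [687. 296.  86.]
timer [ 716. -197.   62.]
```

View pics/c0.png

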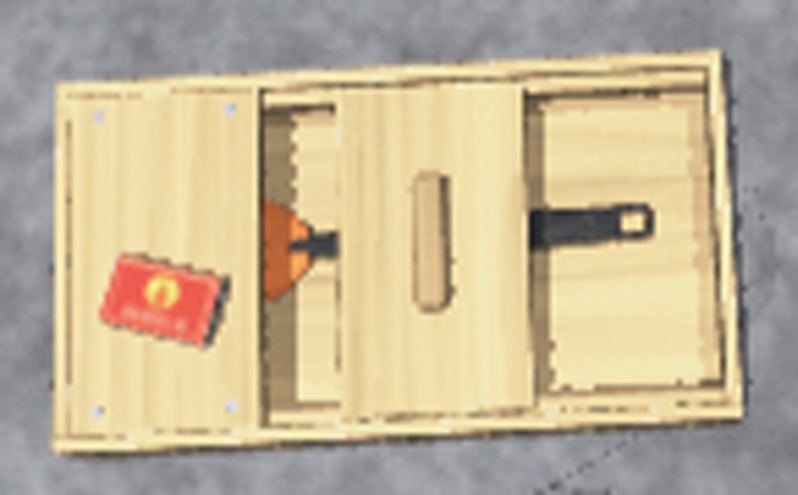

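The crop shows the fixed board up to crop x≈262, the loose board from 338 to 530 with its pull at (431,241), and the handle with its hole at (635,221). The box fit came out at 196.7×355.5 mm, as specified. Next I push the pull with shut fingers.

```bash
cat >> h.py <<'E'
from scipy.spatial.transform import Rotation as Ro
th=np.radians(8.6045);C=np.array([509.2,73.2]);R2=np.array([[np.cos(th),-np.sin(th)],[np.sin(th),np.cos(th)]])
def W(x,y,z): return [*(C+R2@[x,y]),z]
def ori(sgn,tilt=0,yaw=0):
    "tool down, tool y along sgn*box x (+yaw); tilt lifts the -y side"
    z=np.array([0,0,-1.]);y=np.array([sgn,0,0.]);M=np.column_stack([np.cross(y,z),y,z])
    return (Ro.from_euler('z',th+yaw)*Ro.from_euler('x',-tilt)*Ro.from_matrix(M)).as_rotvec()
E
python3 - <<'E'
from h import *
for s in(1,-1):
    for a in [(0,-60,73,0),(15,-60,8,0),(15,-270,300,.6),(15,-120,120,.4)]:
        q=manip.inverse_kinematics(W(*a[:3]),ori(s,a[3]));print(s,a,None if q is None else np.round(q,2))
E
```

```text
1 (0, -60, 73, 0) [-0.12  0.43 -0.49  0.65  0.    1.3 ]
1 (15, -60, 8, 0) [-0.11  0.55 -0.5   0.52  0.    1.31]
1 (15, -270, 300, 0.6) [-0.18  0.25 -0.26  0.84 -0.56  1.18]
1 (15, -120, 120, 0.4) [ 0.    0.41 -0.45  0.65 -0.4   1.41]
-1 (0, -60, 73, 0) [-0.12  0.43 -0.49  0.65  0.   -1.84]
-1 (15, -60, 8, 0) [-0.11  0.55 -0.5   0.52  0.   -1.83]
-1 (15, -270, 300, 0.6) [-0.18  0.25 -0.26  0.84 -0.56 -1.96]
-1 (15, -120, 120, 0.4) [ 0.    0.41 -0.45  0.65 -0.4  -1.73]
```

Run:
```python
from h import *
o=ori(1)
manip.grab(20)
manip.movep(W(0,-58,200),o); manip.line_to(W(0,-58,74),o,150)
f0=np.array(manip.current_force());yb=np.array([-np.sin(th),np.cos(th),0])
manip.line_to(W(0,-15,74),o,60)
print("f",np.round(np.array(manip.current_force())-f0,1),manip.current_eef_pos(),manip.current_time_s())
for y in np.arange(-13,10,1.):
    manip.line_to(W(0,y,74),o,25);f=-(np.array(manip.current_force())-f0)@yb
    print(y,round(f,1),end=' ')
    if f>12:break
print(manip.current_eef_pos(),manip.current_time_s())
p,d=manip.snapshot("top");np.savez("top1.npz",p=p,d=d)
cv2.imwrite("pics/c1.png",cv2.resize(p[172:262,135:280],None,fx=5.5,fy=5.5,interpolation=cv2.INTER_CUBIC)[:,:,::-1])
```

```text
f [-0.5  0.6  0.2] [510.92292307  58.99995849  73.69614821] 4.8833
-13.0 -0.2 -12.0 0.4 -11.0 1.1 -10.0 0.4 -9.0 0.5 -8.0 0.4 -7.0 1.5 -6.0 0.9 -5.0 0.9 -4.0 0.9 -3.0 1.3 -2.0 2.1 -1.0 1.7 0.0 2.4 1.0 1.4 2.0 3.3 3.0 5.8 4.0 8.9 5.0 12.2 [509.04676589  75.02540242  74.1898023 ] 9.6333
```

View pics/c1.png

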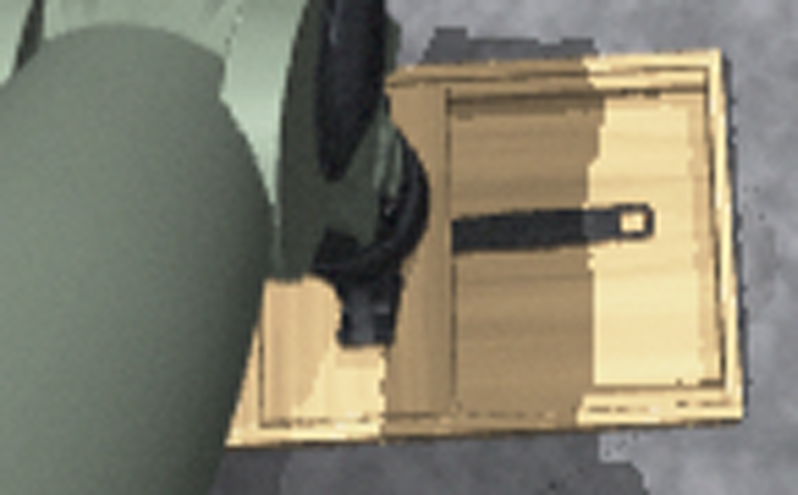

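The loose board now appears to meet the fixed board. Its right edge is at crop x≈447, and the handle is visible from there to (655,220). The force rise begins at the predicted flush position, so I press once more, back off and re-measure.

Run:
```python
from h import *
o=ori(1)
manip.line_to(W(0,6.5,74),o,25);manip.dwell(.2);print(np.round(manip.current_force(),1))
manip.line_to(W(0,-15,74),o,60);manip.line_to(W(0,-40,130),o,150)
manip.movep(W(0,-110,330),o)
manip.movep(W(-200,-150,300),o)
manip.release()
p,d=manip.snapshot("top");np.savez("top2.npz",p=p,d=d);P=cloud("top",d)
B=np.dstack([(P[...,:2]-C)@R2,P[...,2]])
inn=(abs(B[...,0])<80)&(B[...,1]<-31)&(B[...,1]>-168)&(B[...,2]<40)&(p.max(-1)<75)
# rays to plane z=14 (handle top)
c=manip.calibration("top");K=np.array(c["camera_matrix"]);T=np.array(c["T"])
n,l,s,_=cv2.connectedComponentsWithStats(inn.astype(np.uint8));k=1+np.argmax(s[1:,4]);v,u=np.nonzero(l==k)
def pl(u,v,z):
    r=np.c_[(u-K[0,2])/K[0,0],(v-K[1,2])/K[1,1],np.ones(len(u))]@T[:3,:3].T
    q=T[:3,3]+r*((z-T[2,3])/r[:,2])[:,None];return (q[:,:2]-C)@R2
q=pl(u,v,14).astype(np.float32);print(len(u),cv2.minAreaRect(q),q.min(0),q.max(0))
print("z",np.median(B[l==k][:,2]))
for y0 in(-50,-70,-90): 
    w=abs(q[:,1]-y0)<6;print(y0,q[w].mean(0),np.ptp(q[w,0]))
print(manip.current_time_s())
cv2.imwrite("pics/c2.png",cv2.resize(p[172:262,135:280],None,fx=5.5,fy=5.5,interpolation=cv2.INTER_CUBIC)[:,:,::-1])
```

```text
[  1.4 -16.7   1.6]
92 ((15.066307067871094, -64.25888061523438), (17.618322372436523, 65.42272186279297), 2.247898817062378) [  5.0996985 -96.66494  ] [ 24.126835 -31.9073  ]
z 15.14683054605905
-50 [ 15.3558445 -49.068626 ] 15.899483
-70 [ 16.80846 -70.51697] 15.577322
-90 [ 20.793825 -88.904686] 6.664562
13.725
```

View pics/c2.png

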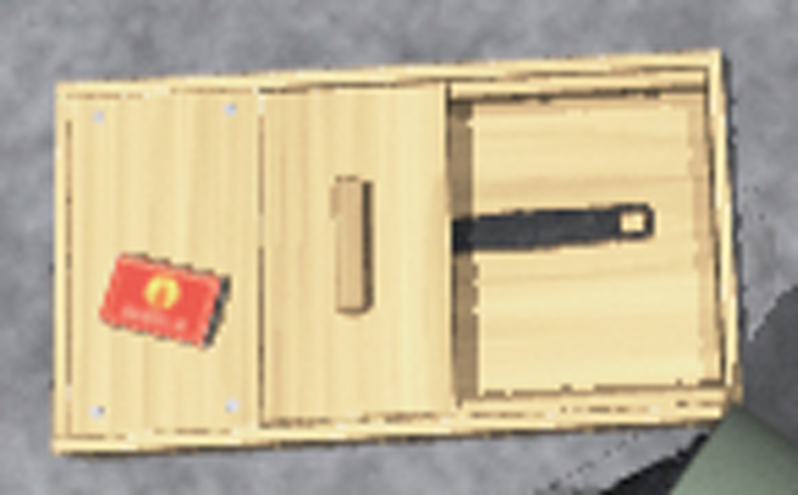

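The board is flush: there is only a thin seam at crop x≈261. The handle runs from (453,232) to its end at (655,221). I project those points next.

Run:
```python
from h import *
f=np.load("top2.npz");c=manip.calibration("top");K=np.array(c["camera_matrix"]);T=np.array(c["T"])
def pl(uv,z=14):
    u,v=np.array(uv,float).T;r=np.c_[(u-K[0,2])/K[0,0],(v-K[1,2])/K[1,1],np.ones(len(u))]@T[:3,:3].T
    return (((T[:3,3]+r*((z-T[2,3])/r[:,2])[:,None])[:,:2]-C)@R2)
X=lambda a:[(135+(x+.5)/5.5-.5,172+(y+.5)/5.5-.5) for x,y in a]
print(np.round(pl(X([(460,232),(540,227),(634,221),(655,221)])),1)); print("edges z68",np.round(pl(X([(261,250),(447,250),(458,400)]),68),1))
# dark profile by rows per column
g=cv2.GaussianBlur(f["p"],(1,1),0).max(-1).astype(float)
v=np.arange(205,224)
for u in range(219,255,3):
    w=np.clip(150-g[205:224,u],0,None)
    if w.sum(): print(u,np.round(pl([(u,(w*v).sum()/w.sum())])[0],1))
print(g[210:215,248:260].astype(int))
```

```text
[[  15.3  -29.9]
 [  15.8  -74.3]
 [  16.4 -126.5]
 [  15.8 -138.1]]
edges z68 [[  2.3  69.6]
 [ -2.9 -27.8]
 [-81.4 -31.2]]
219 [ 14.4 -32.2]
222 [ 15.1 -41.4]
225 [ 14.7 -50.5]
228 [ 14.7 -59.7]
231 [ 14.1 -68.8]
234 [ 15.6 -78. ]
237 [ 16.1 -87.2]
240 [ 15.8 -96.3]
243 [  15.7 -105.5]
246 [  16.4 -114.7]
249 [  18.2 -123.9]
252 [  16.7 -133. ]
[[111 114 136 130  87 108 236 236 236 236 236 235]
 [218 219 240 239 128  86 241 241 240 240 238 237]
 [239 239 239 237  86  83 239 239 239 239 239 239]
 [232 232 233 232  87  86 241 241 241 242 241 241]
 [ 97 103  69  71  87 123 240 240 239 239 238 237]]
```

```bash
cat >> h.py <<'E'
YAW=.02
def tcp(s,zt,a,dz=2.5):
    "TCP pose for blade tip at (s,zt) on axis, slope a"
    h=230*np.cos(a)+dz*np.sin(a)
    return W(10.6+YAW*h, s-h, zt+230*np.sin(a)-dz*np.cos(a)), ori(1,a,YAW)
E
python3 - <<'E'
from h import *
p,o=tcp(156.5,10,0);print(np.round(p,1))
manip.movep([p[0],p[1],170],o);manip.line_to([p[0],p[1],40],o,150);manip.line_to(p,o,50)
print("f down",np.round(manip.current_force(),1),manip.current_eef_pos())
manip.grab(80);print("gap",manip.current_finger_gap(),manip.current_grip_force(),np.round(manip.current_force(),1))
# small tilt first
for k in(.25,.5):
    p,o=tcp(156.5,10+3*k,k*np.arctan(35/186.5));manip.line_to(p,o,60)
print("gap",manip.current_finger_gap(),manip.current_grip_force(),np.round(manip.current_force(),1),manip.current_time_s())
p,d=manip.snapshot("side");q,_=manip.snapshot("top")
a=cv2.resize(p[160:240,175:295],(780,520),interpolation=cv2.INTER_CUBIC);cv2.imwrite("pics/s3.png",a[:,:,::-1])
E
```

```text
[535.2   2.8   7.5]
f down [-0.4 -0.1  0.2] [535.29448438   2.79202528   7.45545837]
gap 0.1911288540846498 78.54421377182007 [-1.7  0.8  5.5]
gap 0.19140545460158684 78.25768232345581 [ 0.3  0.1 -1. ] 17.8833
```

View pics/s3.png

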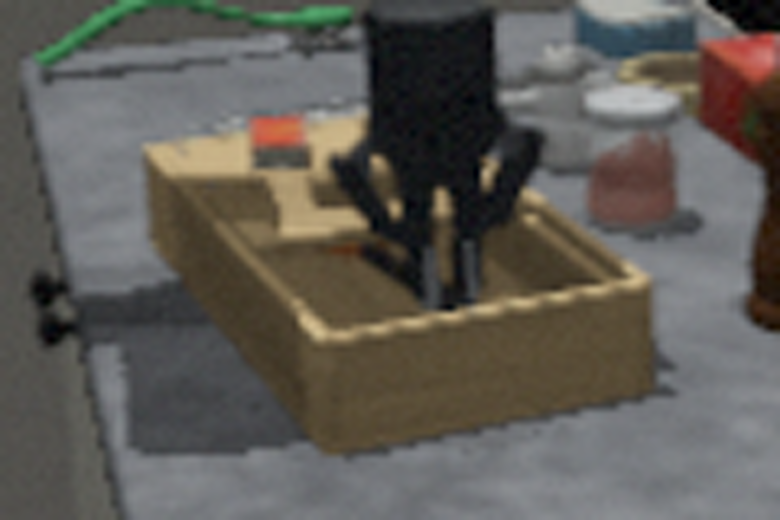

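The fingers hold the handle at about (445,300), and the orange blade is still under the lid at (345,248). The forces are low, so I draw it out.

Run:
```python
from h import *
A=lambda s:min(np.arctan(35/(s+30)),np.radians(35))
wp=[(156.5,12.2,.75*A(156.5))]+[(s,13,A(s)) for s in(156.5,140,120,100,80,60,45,32,20)]
for s,z,a in wp:
    p,o=tcp(s,z,a);manip.line_to(p,o,100);f=np.array(manip.current_force())
    print(round(s),round(np.degrees(a),1),np.round(f,1),round(manip.current_grip_force()))
    if np.linalg.norm(f)>10:print("STOP");break
print(manip.current_time_s(),manip.current_finger_gap(),np.round(manip.current_joints(),2))
p,d=manip.snapshot("side");q,_=manip.snapshot("top")
a=cv2.resize(p[130:250,165:315],(600,480),interpolation=cv2.INTER_CUBIC);cv2.imwrite("pics/s4.png",a[:,:,::-1])
```

```text
156 8.0 [ 0.1  1.  -0.6] 78
156 10.6 [-0.4 -0.5 -1.7] 78
140 11.6 [ 0.3 -0.4 -1.4] 78
120 13.1 [ 0.3  0.3 -0.6] 78
100 15.1 [ 0.5  0.4 -0.8] 78
80 17.7 [-0.5 -0.9 -0.2] 78
60 21.3 [ 0.6  0.4 -1.9] 78
45 25.0 [ 0.7  0.6 -0.8] 78
32 29.4 [ 0.2 -0.1 -0.7] 78
20 35.0 [-0.5  0.1 -0.6] 78
21.2167 0.1861699963724445 [ 0.01  0.41 -0.49  0.57 -0.6   1.38]
```

View pics/s4.png

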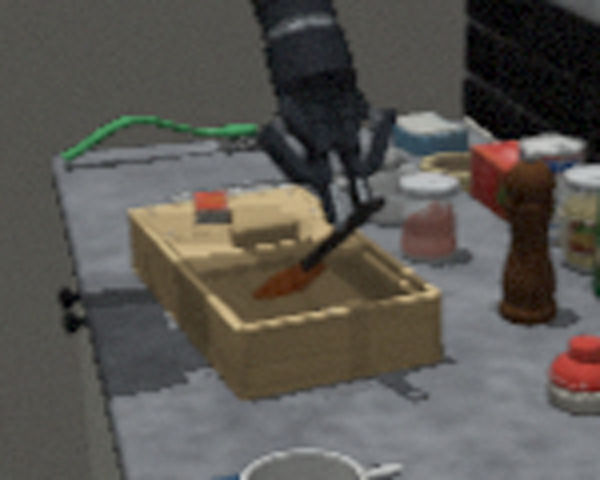

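The scraper slants out of the opening. The blade at (290,280) is still in the box, the handle end is at (380,203), and the lid and match box are undisturbed. I continue along its axis, then lift.

Run:
```python
from h import *
a=np.radians(35);e=np.array([np.sin(th)*0,0])
for s in(-40,-100):
    p,o=tcp(s,13+(20-s)*np.tan(a),a);manip.line_to(p,o,100);print(np.round(manip.current_force(),1))
p,o=tcp(-100,171.5,a);d=W(-60,0,0);p=[p[0]+d[0]-C[0],p[1]+d[1]-C[1],p[2]]
manip.line_to(p,o,100);manip.dwell(.5)
print(np.round(manip.current_force(),1),manip.current_time_s(),manip.current_finger_gap(),np.round(p),np.round(manip.current_eef_pos()))
p,d=manip.snapshot("side");q,dq=manip.snapshot("top")
P=cloud("side",d);h=p.astype(int)
m=(h[...,0]>90)&(h[...,0]-h[...,1]>50)&(h[...,2]<60)&(P[...,2]>120)&(P[...,0]<620)&(P[...,0]>300)
b=P[m];print("blade side",len(b),np.round(np.percentile(b,[1,99],axis=0)) if len(b) else 0)
P=cloud("top",dq);h=q.astype(int)
m=(h[...,0]>90)&(h[...,0]-h[...,1]>50)&(h[...,2]<60)&(P[...,2]>130)&(P[...,2]<400)
b=P[m];print("blade top",len(b),np.round(np.percentile(b,[1,99],axis=0)) if len(b) else 0)
A=cv2.resize(p[90:260,150:330],(420,400),interpolation=cv2.INTER_CUBIC);Bq=cv2.resize(q[165:285,130:290],(380,400),interpolation=cv2.INTER_CUBIC)
cv2.imwrite("pics/s5.png",np.hstack([A,Bq])[:,:,::-1])
```

```text
[ 0.1  0.3 -0.6]
[ 1.1 -0.1 -0.7]
[-0.1  0.2 -1.3] 24.6917 0.19065432867481558 [ 507. -220.  301.] [ 508. -220.  301.]
blade side 0 0
blade top 22 [[ 463. -114.  219.]
 [ 479. -105.  232.]]
```

View pics/s5.png

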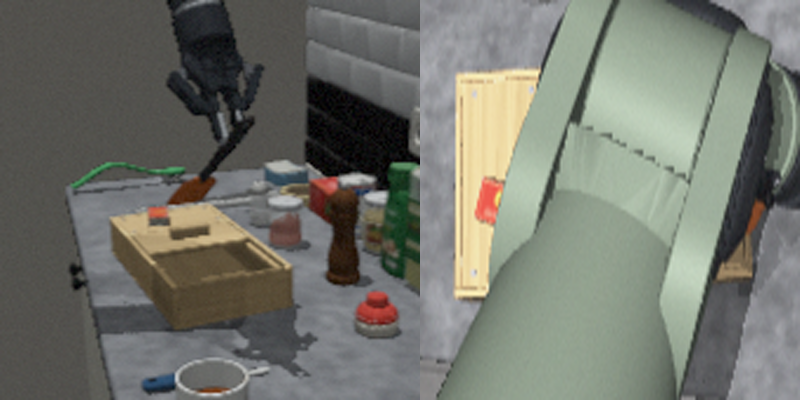

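The scraper is held clear of the box, with the blade tip at (170,200) in the left half. The lid is still flush. I check the tip height and then hand in.

Run:
```python
from h import *
p,d=manip.snapshot("side");P=cloud("side",d);h=p.astype(int)
v,u=np.indices(d.shape)
m=(h[...,0]-h[...,2]>35)&(h[...,0]-h[...,1]>25)&(u>215)&(u<250)&(v>150)&(v<180)
n,l,s,_=cv2.connectedComponentsWithStats(m.astype(np.uint8));k=1+np.argmax(s[1:,4]);b=P[l==k]
b=b[(b[:,2]>80)];print(len(b),np.round(np.percentile(b,[2,50,98],axis=0)))
# lid seam/pull from side
B=np.dstack([(P[...,:2]-C)@R2,P[...,2]]);w=(abs(B[...,0])<35)&(B[...,2]>83)&(B[...,2]<92)&(B[...,1]>-40)&(B[...,1]<50);print("pull",w.sum(),np.round(B[w].mean(0)) if w.any() else 0)
```

```text
131 [[ 453. -116.  170.]
 [ 479.  -81.  198.]
 [ 507.  -37.  228.]]
pull 29 [ 0. 18. 86.]
```

Lowest point is about z≈168–170 mm, which is 10 cm above the rim. The pull is still at the flush position.

```bash
python3 -c "
from workcell import manip
print(manip.sign_off(),manip.current_time_s())"
```

```text
the job is handed in; nothing more can be done
the job is handed in; nothing more can be done
```

I slid the lid board flush and drew the scraper out through the opening without shifting the board; the job is handed in at about 25 s, with the scraper held steady and its lowest point about 10 cm above the box top.

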